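# Clamp a freshly glued power-supply case in a one-hand bar clamp and keep it squeezed

### The job

The two half shells of the power-supply module have just been glued: set it down on the desk between the open jaws of the one-hand bar clamp, front face up as it lies now, with its seam square across the clamp so that each jaw will press on one half. Then pump the clamp's trigger towards its handle, moving the jaw with the trigger alone, until both jaw pads bear firmly on the case without crushing it, and finish while still holding the trigger squeezed. Do not drop or tip the module, and leave the glue bottle, cup and screwdriver where they are.

Things in the scene. Friction and masses are not known exactly. Their poses are not given: they have to be found in the camera images.
- module: White power-supply module lying loose on its back, 0.26 kg, 46 mm (x) by 90 (y) by 60 high (z up); origin: centre of underside. Only the middle 48 mm of its length is 60 high; the ends are 42 high, with screws. The thin dark seam runs along y in the plane x = 0: press on the flat 90 mm sides at x = +-23 mm, either way round. The glue wants 15 to 50 N; the shells crack above 70 N.
- module_mid (a point): Centre of the module, 30 mm above its underside, on the seam plane.
- clamp: Head of a black one-hand bar clamp (0.8 kg), loose, lying flat on its side. Origin on the desk, on the bar's centre line, under the head pad's face; x along the bar to the far jaw, y to the jaw tips, z up. Head and jaws are 28 mm high, jaws reach y = 104. Bar: y = -10 to 10, 9 to 19 mm high, its tail up to 145 mm behind the pad. Handle: x = -54 to -32, y = -24 to -120, 26 high.
- head_pad: Grey rubber pad on the head's jaw, 10 mm thick, 56 wide along y, 2 to 26 mm above the desk. Origin: middle of its pressing face (clamp frame x = 0, y = 70, z = 14 mm), which looks to +x. Gives 1 mm per 15 N. Put the module's middle level with this point along y (keep it above y = 56 mm, or it meets the bar).
- jaw_pad: The same pad on the far jaw, moving with the bar. Origin: middle of its pressing face (clamp frame x = 112 mm minus joint bar_travel, y = 70, z = 14 mm), which looks to -x, at the head pad. Axes as the clamp's.
- clamp_bar: The bar with the far jaw and its pad, sliding along the clamp's x through the head; origin and axes those of clamp when joint bar_travel reads 0. The robot must not push it: it is moved by the trigger.
- bar_travel (a joint): Travel of the bar and far jaw towards the head, m, 0 to 0.082. Opening between the pads = 0.112 minus this; 70 to 86 mm at the start. The pads meet the module at about 0.066 and, being soft, let it go on a few mm. A ratchet (teeth 3.5 mm apart) lets it move inwards only.
- trigger_angle (a joint): Trigger angle, rad: 0 released (a spring returns it), 0.31 squeezed to its stop. Free squeezes take 3 to 8 N; a full one draws the jaw in about 7 mm. A squeeze that stops clearly short of the stop shows that the pads bear on the work; then their force is about 2.5 times (squeeze at the finger place minus 6 N): 10 N give some 10 N, 14 N some 20 N, 25 N some 48 N.
- clamp_trigger: The trigger; origin on its pin inside the head. Finger part 12 mm thick, 78 long, 2 to 26 mm above the desk, in front of the handle: released, its middle is at x = 0, y = -66 mm of the clamp frame, leaning out 0.26 rad; squeezed, it swings towards the handle (-x) until almost parallel to it.
- grip (a point): On the clamp's head, midway between the handle's back and the released trigger's outer face at the finger place (clamp frame x = -23, y = -66, z = 13 mm). Along the clamp's x both together measure about 62 mm here released, 38 mm squeezed. The loose clamp slides a little when squeezed. Between squeezes open wide enough for the trigger to come right out.
- glue: Bystander: small white glue bottle with a nozzle, 38 mm across, 110 mm tall, standing.
- cup: Bystander: paper coffee cup with a black lid, 84 mm across, 112 mm tall.
- screwdriver: Bystander: screwdriver, 190 mm long, lying on the desk; origin under its middle.
Things that resemble listed ones, but are neither listed nor needed, are in the scene too. Leave any orange or purple look-alike of the module alone.

How it is judged:
By the outcome, as a careful person would: the job done as asked, in the order asked, and still so for the second after the job is handed in, while the arm keeps its last pose, push and grip.
It also fails if it takes over 72 s, if anything falls off the work surface, if the arm or the gripper's body presses on something with over 40 N, if the wrist force passes 120 N, or if a joint passes its speed limit or range.

### The arm

A 6-joint arm with a two-finger parallel gripper is mounted at the origin on the work surface. World frame = base frame: x ahead of the robot, y to its left, z up, the work surface at z = 0. Lengths are in m, angles in rad, forces in N, time in s.
With the tool pointing down it reaches from about 0.35 to 0.975 m from the base axis. Payload 4.9 kg.
Tool frame: the origin (TCP) lies midway between the tips of the shut fingers; the grasp point (between the pads) lies 19 mm behind it; z points along the fingers, y is the line along which they close (so a half turn about z gives the same grasp; the last joint's range is limited). The gripper opens to 85 mm and grips with 20 to 120 N. Pads are 22 mm wide; open, the fingers measure 114 mm over their backs; the gripper's body (76 mm by 85 mm) begins 54 mm behind the grasp point. The pads swing forward as they close: fully open they stand 13 mm farther back than shut.
Start: joints at [1.099, 0.053, 1.613, -0, 1.476, -0.119], TCP at [0.216, 0.586, 0.231] pointing down, gripper open.
Joint ranges: [-3.01, 3.01], [-1.01, 2.22], [0.06, 2.58], [-1.02, 4.17], [0.09, 2.62], [-3.14, 3.14]. Speed limits (rad/s): [2.57, 2.57, 3.14, 3.14, 3.14, 3.14].

### API

Orientations are given as a rotation vector (axis times angle).
In Python, from station import ctrl gives the robot as it stands.
- The arm moves only by the shell command python3 -m handwheel 'ROWS' [FORCE]. ROWS is JSON, a list of rows, each an object with "gripper": the gripper command: -1 is fully open, 1 is shut, values between are in proportion; "offset": the shift along the tool's x, y, z in mm, a list of three; "rotation": the turn, a rotation vector about the tool's x, y, z in rad, a list of three. A call has exactly 8 rows; each row is the pose to reach, as a shift and turn from the pose commanded when the call began, along the tool's axes at that moment; what a row does not reach only later rows make up. A row lasts 1/8 s, in which the tool goes at most 62.5 mm and 10.7 degrees, less where a joint would pass 70% of its speed; a pose out of reach is approached as far as the arm can. A call with a gripper value outside its range is refused whole. The fingers move at their own pace and stop on an object; FORCE is the grip in N (left out, the last holds). Time passes only in rows, so rows that repeat a pose let the fingers close, or fill a call up. It gives the time, the measured TCP pose, the force, the opening and the grip force at its end, in the units of the state.
- ctrl.get_obs(): the state, without advancing time (a new reading comes with each control period).
- ctrl.get_image(name): name is "scene" or "top" or "wrist"; returns a dict with "image" (384x512x3 uint8, red, green, blue), "fovy" (degrees; the focal length in pixels is half the picture's height over the tangent of half this angle, whatever the lens; pixels are square), "cx", "cy" (the principal point, pixels), "xyz" and "attitude" of the camera in the world. Camera axes: x right, y up, looking along -z (the intrinsics and any distortion apply to the point x, -y, -z); pixel columns grow to the right and rows downward; lengths in m; the calibration is good to about 2 mm. A picture is of the moment at which its call begins. There is no depth.
- ctrl.finish_job(): hands the job in; it is judged then, once.
The state is a dict: "t": time; "q": joint angles; "dq": joint speeds; "effort": joint torques, N m; "tool_pos": TCP position; "tool_rot": TCP orientation; "contact_force": force on the tool from outside, world axes, zero at the start; "wrist_torque": the same for the moment, N m; "opening": finger opening in m; "grip_force": force on a finger pad.
Only numpy, scipy, OpenCV 4.12 (cv2) and the standard library are available. Lean on these libraries where they do the work, as an engineer would, in place of code of your own. Each camera call takes 0.05 s, during which the arm holds its last target. There are 200 camera calls.

## Working session

There is one attempt and no reset: what is moved stays moved. The work goes in short steps, Python scripts to look and compute and a shell command to move; the robot and the scene stay as the last step left them, time stands still between calls to the robot, and variables do not carry over. Pictures are saved under pics/ and viewed, at most 12 in all, crops included, and the job is handed in when it is done.

```bash
ls; mkdir -p pics
python3 - <<'E'
from station import ctrl
import cv2,json
o=ctrl.get_obs();print({k:(v.tolist() if hasattr(v,'tolist') else v) for k,v in o.items()})
import pickle
for n in("scene","top","wrist"):
    d=ctrl.get_image(n);pickle.dump(d,open(f'pics/{n}0.pkl','wb'))
    print(n,{k:v for k,v in d.items() if k!='image'})
    cv2.imwrite(f'pics/{n}0.png',d['image'][:,:,::-1])
E
```

```text
pics
{'t': 0.0, 'q': [1.098977381201529, 0.053366790894923764, 1.614298939249235, 2.2822660918499934e-05, 1.4760320465422954, -0.1189827040224598], 'dq': [-0.00014887575705801838, 0.0007240579466298295, -7.229784405100157e-05, 0.001625343534438198, -0.0010837398999526415, -0.0011816144128344195], 'effort': [0.001068394267349504, -39.36691761016846, -37.01785683631897, -3.082282887589827e-05, 0.007057908223941922, -6.828765179989205e-06], 'tool_pos': [0.21566897581311403, 0.5859356245215777, 0.23005393151029221], 'tool_rot': [-0.5512551325180839, -3.092203976741599, 0.0031524646569006257], 'contact_force': [0.502452155736693, 0.026493949723339225, 0.6277500901845405], 'wrist_torque': [0.014665187612982918, -0.02889329025670562, -0.024592142018518386], 'grip_force': 0.0, 'opening': 0.08554993702058636}
scene {'fovy': 48.177861102080854, 'cx': 259.14542016308565, 'cy': 190.31321483250701, 'xyz': array([ 1.18214775, -0.32449676,  0.70755647]), 'attitude': array([0.76546709, 0.44947396, 1.04422889])}
top {'fovy': 45.8888767396064, 'cx': 254.8715312807856, 'cy': 190.26786787741756, 'xyz': array([0.40046736, 0.00879004, 1.12644597]), 'attitude': array([ 0.09892475, -0.1204286 , -1.57948934])}
wrist {'fovy': 67.98326984097879, 'cx': 252.7513868037351, 'cy': 191.02561605252313, 'xyz': array([0.15022488, 0.60951082, 0.3727204 ]), 'attitude': array([-0.24704528, -0.16900421,  1.20871147])}
```

View pics/scene0.png

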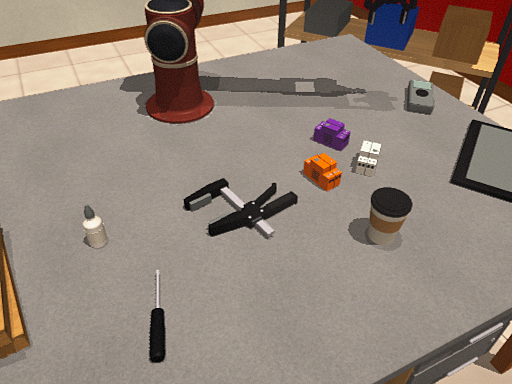

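View pics/top0.png

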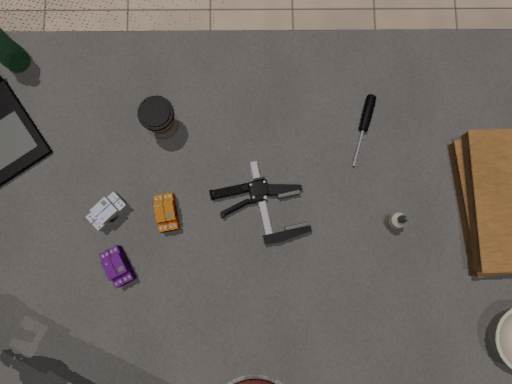

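Top view candidates for the module: white (106,211), orange (166,212), purple (117,266), plus a grey item in the scene view at (420,97). I choose the white one. The clamp's head is at (259,190), its bar runs (254,163)–(268,240), with the trigger at (236,209) and the handle at (228,192). Next is a close crop.

```bash
cat > h.py <<'E'
import numpy as np,cv2,pickle
from scipy.spatial.transform import Rotation as R
def f(d): return d['image'].shape[0]/2/np.tan(np.radians(d['fovy'])/2)
def ray(d,u,v,z):
    r=R.from_rotvec(d['attitude']).apply([(u-d['cx'])/f(d),-(v-d['cy'])/f(d),-1.]); c=np.asarray(d['xyz'])
    return c+r*(z-c[2])/r[2]
def pix(d,p):
    q=R.from_rotvec(d['attitude']).inv().apply(np.asarray(p)-d['xyz']); return np.array([d['cx']-f(d)*q[0]/q[2],d['cy']+f(d)*q[1]/q[2]])
def shot(n,tag):
    from station import ctrl
    d=ctrl.get_image(n);pickle.dump(d,open(f'pics/{tag}.pkl','wb'));return d
def load(t): return pickle.load(open(f'pics/{t}.pkl','rb'))
E
python3 - <<'E'
from h import *
t=load('top0')['image'];w=load('wrist0')['image']
a=cv2.resize(t[150:270,80:200],(400,400),interpolation=cv2.INTER_CUBIC)
b=cv2.resize(t[150:255,205:320],(400,365),interpolation=cv2.INTER_CUBIC)
b=cv2.copyMakeBorder(b,0,35,0,0,cv2.BORDER_CONSTANT)
cv2.imwrite('pics/c1.png',np.hstack([a,b])[:,:,::-1])
d=load('top0')
for n,p in dict(mod=(106,211),head=(259,190),bar0=(254,163),bar1=(268,240),glue=(398,220)).items(): print(n,ray(d,*p,0.03).round(3))
print(pix(load('scene0'),ray(d,106,211,0.05)),pix(load('wrist0'),ray(d,106,211,0.05)))
E
```

```text
mod [0.508 0.353 0.03 ]
head [ 0.555 -0.017  0.03 ]
bar0 [ 0.622 -0.006  0.03 ]
bar1 [ 0.433 -0.037  0.03 ]
glue [ 0.478 -0.354  0.03 ]
[367.98229997 149.68480257] [171.28783722 402.5571238 ]
```

View pics/c1.png

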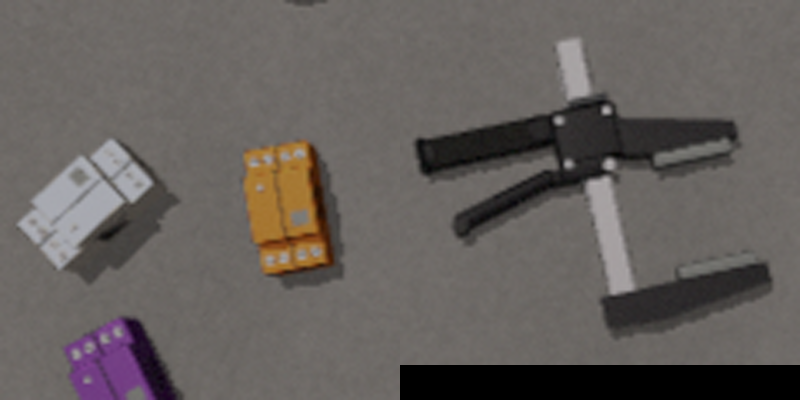

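View pics/wrist0.png

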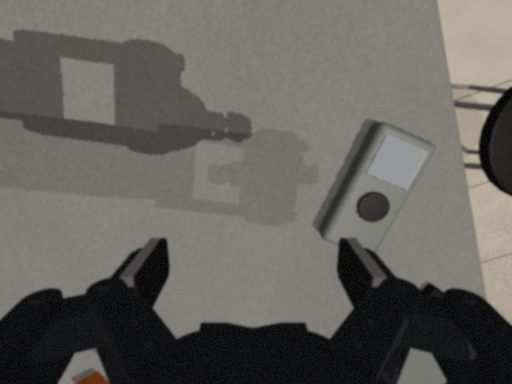

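The crop confirms the white module: two halves with the seam along its long axis, at 38° or so. The clamp's handle and trigger are on the left, its jaws on the right. The wrist view shows only a grey gadget and the shadows.

```bash
cat >> h.py <<'E'
def plan(pos,yaw,obs):
    """tool y axis along world angle yaw (mod pi), pointing down -> offset mm, rotation in tool axes"""
    R0=R.from_rotvec(obs['tool_rot']); p0=np.array(obs['tool_pos'])
    best=None
    for k in (0,np.pi):
        y=np.array([np.cos(yaw+k),np.sin(yaw+k),0]); z=np.array([0,0,-1.]); x=np.cross(y,z)
        d=(R0.inv()*R.from_matrix(np.c_[x,y,z])).as_rotvec()
        if best is None or np.linalg.norm(d)<np.linalg.norm(best[1]): best=(R0.inv().apply(np.array(pos)-p0)*1000,d)
    print('offset',best[0].round(1),'rot',best[1].round(3)); return best
E
python3 - <<'E'
from h import *
from station import ctrl
o=ctrl.get_obs(); R0=R.from_rotvec(o['tool_rot']);print(R0.as_matrix().round(3))
d=load('wrist0');print('cam in tool',R0.inv().apply(d['xyz']-o['tool_pos']).round(4),(R0.inv()*R.from_rotvec(d['attitude'])).as_matrix().round(3))
g=ray(d,256,150,0.03);print('view pt in tool',R0.inv().apply(g-o['tool_pos']).round(3))
t=load('top0');P=lambda u,v,z:ray(t,u,v,z)[:2]
s=120/400;A=lambda x,y:(80+x*s,150+y*s); q=115/400;B=lambda x,y:(205+x*q,150+y*q)
m=np.array([P(*A(47,232),.042),P(*A(122,165),.055)]);v=m[1]-m[0];print('module',P(*A(88,203),.06),np.degrees(np.arctan2(v[1],v[0])))
b0,b1=P(*B(168,40),.019),P(*B(220,290),.019);v=b1-b0;print('clamp x dir deg',np.degrees(np.arctan2(v[1],v[0])),b0,b1)
for n,p in dict(hp=(293,157),jp=(316,266),trig=(105,205),hand=(80,155)).items(): print(n,P(*B(*p),.026))
E
```

```text
[[-0.938  0.346 -0.001]
 [ 0.346  0.938 -0.001]
 [ 0.    -0.002 -1.   ]]
cam in tool [ 0.0696 -0.0009 -0.1424] [[-0.001  0.961  0.278]
 [ 1.     0.001  0.001]
 [ 0.001  0.278 -0.961]]
view pt in tool [0.022 0.003 0.2  ]
module [0.50482479 0.34272674] -50.436788671104146
clamp x dir deg -169.1403263230045 [ 0.62813535 -0.0043312 ] [ 0.44951821 -0.03859708]
hp [ 0.54190609 -0.09125834]
jp [ 0.46509369 -0.10555592]
trig [0.50944932 0.04125765]
hand [0.54493553 0.05859784]
```

Run:
```python
from h import *
from station import ctrl
plan([.530,.312,.21],np.radians(39.6),ctrl.get_obs())
```

```text
offset [-389.6 -148.5   20.5] rot [-0.002  0.     0.527]
```

```bash
python3 -m handwheel '[{"gripper":-1,"offset":[-50,-20,0],"rotation":[0,0,0.06]},{"gripper":-1,"offset":[-105,-40,0],"rotation":[0,0,0.14]},{"gripper":-1,"offset":[-160,-60,5],"rotation":[0,0,0.22]},{"gripper":-1,"offset":[-215,-82,10],"rotation":[0,0,0.3]},{"gripper":-1,"offset":[-270,-103,15],"rotation":[0,0,0.38]},{"gripper":-1,"offset":[-325,-124,20],"rotation":[0,0,0.46]},{"gripper":-1,"offset":[-375,-142,20],"rotation":[0,0,0.527]},{"gripper":-1,"offset":[-390,-148,20],"rotation":[-0.002,0,0.527]}]' 20
python3 - <<'E'
from h import *
d=shot('wrist','w1');cv2.imwrite('pics/w1.png',d['image'][:,:,::-1]);print(d['xyz'],d['attitude'])
from station import ctrl
o=ctrl.get_obs();print(o['tool_pos'],o['tool_rot'],o['contact_force'])
E
```

```text
t: 1.15
tool_pos: [0.5325, 0.3106, 0.2107]
tool_rot: [-1.343, -2.84, -0.002]
contact_force: [0.8, 0.0, -0.3]
opening: 0.0853
grip_force: 0.0
[0.48817127 0.36380305 0.35327806] [-0.26964888 -0.09741446  0.68176212]
[0.53280692 0.31037773 0.21081385] [1.34164423e+00 2.83980177e+00 1.75771150e-03] [ 0.56487453 -0.57260405 -0.29742115]
```

View pics/w1.png

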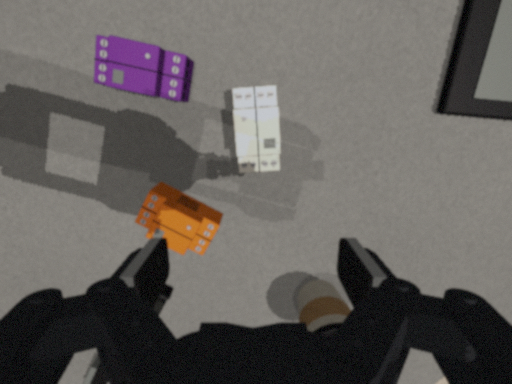

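The module is at (257,130) in the wrist view, seam running from about (254,87) to (260,170). I'll measure the mask.

Run:
```python
from h import *
from station import ctrl
d=load('w1');im=d['image'].astype(int);
m=((im.min(2)>125)).astype(np.uint8); m[200:]=0;m[:60]=0;m[:,:200]=0;m[:,320:]=0
m=cv2.morphologyEx(m,cv2.MORPH_CLOSE,np.ones((5,5)))
n,l,s,c=cv2.connectedComponentsWithStats(m);k=1+s[1:,4].argmax();print(s[k])
m=(l==k)
C=[];W=[]
for r in list(range(90,104,2))+list(range(114,154,3))+list(range(160,170,2)):
    x=np.where(m[r])[0]; z=.06 if 112<r<154 else .042
    a,b=ray(d,x.min()-.5,r,z)[:2],ray(d,x.max()+.5,r,z)[:2]; C.append((a+b)/2);W.append(np.linalg.norm(a-b)*1000)
C=np.array(C);print(np.round(W,1))
mid=C[7:-5];
for S in (mid,C):
  vx,vy,x0,y0=cv2.fitLine(S.astype(np.float32),cv2.DIST_L2,0,0,0).ravel();print('seam dir',np.degrees(np.arctan2(vy,vx)),(x0,y0))
col=257
ys=np.where(m[:,257])[0];e=[ray(d,(254 if y<120 else 260),y,.042)[:2] for y in(ys.min()-.5,ys.max()+.5)];print(e,np.linalg.norm(e[0]-e[1]),(e[0]+e[1])/2)
```

```text
[ 223   60   97  113 5803]
[83.6 91.  91.2 91.3 90.5 90.6 90.8 80.6 80.8 80.  84.3 84.5 85.7 87.
 86.2 46.8 48.  47.1 46.2 46.3 46.5 47.4 47.5 29.9 30.  30. ]
seam dir -83.8107 (np.float32(0.51533), np.float32(0.3547934))
seam dir -62.683544 (np.float32(0.5145683), np.float32(0.3584286))
[array([0.46813531, 0.39073378]), array([0.53726585, 0.31712912])] 0.10097859666144032 [0.50270058 0.35393145]
```

Run:
```python
from h import *
from station import ctrl
d=load('w1');im=d['image'].astype(int);g=im.min(2)
print(g[130,222:292:3],g[70:180:4,248])
for th in (150,165):
    m=(g>th).astype(np.uint8); m[200:]=0;m[:60]=0;m[:,:200]=0;m[:,320:]=0
    m=cv2.morphologyEx(m,cv2.MORPH_CLOSE,np.ones((7,7)))
    n,l,s,c=cv2.connectedComponentsWithStats(m);k=1+s[1:,4].argmax();print(s[k])
    m=(l==k);C=[];W=[]
    for r in list(range(90,104,2))+list(range(116,150,3))+list(range(160,168,2)):
        x=np.where(m[r])[0]; z=.06 if 112<r<154 else .042
        a,b=ray(d,x.min()-.5,r,z)[:2],ray(d,x.max()+.5,r,z)[:2]; C.append((a+b)/2);W.append(np.linalg.norm(a-b)*1000)
    C=np.array(C);print(np.round(W,1))
    for S in (C[7:-4],C):
        vx,vy,x0,y0=cv2.fitLine(S.astype(np.float32),cv2.DIST_L2,0,0.01,0.01).ravel();print('seam dir',np.degrees(np.arctan2(vy,vx)),(x0,y0))
    e=[]
    for c in (245,250,264,270):
        ys=np.where(m[:,c])[0];q=[ray(d,c,y,.042)[:2] for y in(ys.min()-.5,ys.max()+.5)];print(c,ys.min(),ys.max(),np.linalg.norm(q[0]-q[1]),(q[0]+q[1])/2)
```

```text
[100  84  85  81 132 184 184 185 185 184 184 177 169 188 189 188 188 190
 189 157 113 113 110 109] [123 126 123 121 143 196 180 186 196 190 194 195 194 186 185 185 188 195
 194 189 187 182 183 132 115 115 108 108]
[ 232   85   49   87 3517]
[46.4 45.5 45.6 45.7 45.8 46.9 47.  45.8 45.  44.1 45.2 45.3 45.5 45.6
 45.7 46.9 46.  46.1 46.3 45.2 45.3 27.7 27.7]
seam dir -47.19222 (np.float32(0.5064936), np.float32(0.34888834))
seam dir -43.884537 (np.float32(0.50367105), np.float32(0.35294694))
245 87 161 0.07797853295978706 [0.49275315 0.34564187]
250 87 161 0.07797790446692106 [0.49687888 0.34902237]
264 85 170 0.09005840245807681 [0.51106697 0.35534338]
270 85 170 0.090067548923826 [0.5160371  0.35941563]
[ 233   85   47   86 3359]
[44.4 45.5 45.6 45.7 44.7 44.8 44.9 44.8 44.  44.1 44.2 44.3 44.5 45.6
 44.7 44.9 45.  45.1 44.2 44.1 43.1 26.6 26.6]
seam dir -47.270313 (np.float32(0.506363), np.float32(0.3487813))
seam dir -44.096302 (np.float32(0.5036016), np.float32(0.35289004))
245 87 161 0.07797853295978706 [0.49275315 0.34564187]
250 87 161 0.07797790446692106 [0.49687888 0.34902237]
264 86 170 0.08909276309463203 [0.51137707 0.35497331]
270 86 169 0.08796615430670378 [0.51598215 0.35948043]
```

Run:
```python
from h import *
from station import ctrl
plan([.5052,.3505,.028],np.radians(43),ctrl.get_obs())
```

```text
offset [ 48.6   3.9 182.8] rot [ 0.001  0.    -0.062]
```

```bash
python3 -m handwheel '[{"gripper":-1,"offset":[40,4,20],"rotation":[0,0,-0.06]},{"gripper":-1,"offset":[49,4,60],"rotation":[0,0,-0.06]},{"gripper":-1,"offset":[49,4,100],"rotation":[0,0,-0.06]},{"gripper":-1,"offset":[49,4,130],"rotation":[0,0,-0.06]},{"gripper":-1,"offset":[49,4,155],"rotation":[0,0,-0.06]},{"gripper":-1,"offset":[49,4,172],"rotation":[0,0,-0.06]},{"gripper":-1,"offset":[49,4,183],"rotation":[0,0,-0.06]},{"gripper":-1,"offset":[49,4,183],"rotation":[0,0,-0.06]}]' 30
python3 -m handwheel '[{"gripper":-0.2,"offset":[0,0,0],"rotation":[0,0,0]},{"gripper":0.2,"offset":[0,0,0],"rotation":[0,0,0]},{"gripper":1,"offset":[0,0,0],"rotation":[0,0,0]},{"gripper":1,"offset":[0,0,0],"rotation":[0,0,0]},{"gripper":1,"offset":[0,0,0],"rotation":[0,0,0]},{"gripper":1,"offset":[0,0,0],"rotation":[0,0,0]},{"gripper":1,"offset":[0,0,0],"rotation":[0,0,0]},{"gripper":1,"offset":[0,0,0],"rotation":[0,0,0]}]' 40
```

```text
t: 2.2
tool_pos: [0.5023, 0.3535, 0.0279]
tool_rot: [-1.251, -2.881, -0.002]
contact_force: [-0.5, -0.5, -0.0]
opening: 0.0851
grip_force: 0.0
t: 3.2
tool_pos: [0.5037, 0.3538, 0.0295]
tool_rot: [1.251, 2.88, 0.005]
contact_force: [0.6, -0.1, 5.5]
opening: 0.0454
grip_force: 43.6
```

```bash
python3 - <<'E'
from h import *
from station import ctrl
plan([.51,-.15,.25],np.radians(10.9),ctrl.get_obs())
E
python3 -m handwheel '[{"gripper":1,"offset":[0,0,-10],"rotation":[0,0,0]},{"gripper":1,"offset":[0,0,-30],"rotation":[0,0,0]},{"gripper":1,"offset":[0,0,-60],"rotation":[0,0,0]},{"gripper":1,"offset":[0,0,-90],"rotation":[0,0,0]},{"gripper":1,"offset":[0,0,-120],"rotation":[0,0,0]},{"gripper":1,"offset":[0,0,-150],"rotation":[0,0,0]},{"gripper":1,"offset":[0,0,-180],"rotation":[0,0,0]},{"gripper":1,"offset":[0,0,-200],"rotation":[0,0,0]}]'
```

```text
offset [-372.7 -338.3 -221.7] rot [ 0.004 -0.001  0.561]
t: 4.2
tool_pos: [0.5029, 0.3533, 0.231]
tool_rot: [1.251, 2.88, 0.006]
contact_force: [0.6, 0.2, -2.2]
opening: 0.0453
grip_force: 42.8
```

```bash
python3 -m handwheel '[{"gripper":1,"offset":[-35,-32,-5],"rotation":[0,0,0.05]},{"gripper":1,"offset":[-75,-68,-10],"rotation":[0,0,0.12]},{"gripper":1,"offset":[-117,-107,-15],"rotation":[0,0,0.2]},{"gripper":1,"offset":[-159,-146,-20],"rotation":[0,0,0.28]},{"gripper":1,"offset":[-201,-185,-20],"rotation":[0,0,0.36]},{"gripper":1,"offset":[-243,-222,-20],"rotation":[0,0,0.44]},{"gripper":1,"offset":[-285,-260,-20],"rotation":[0,0,0.52]},{"gripper":1,"offset":[-320,-290,-20],"rotation":[0,0,0.56]}]'
python3 -m handwheel '[{"gripper":1,"offset":[-25,-15,0],"rotation":[0,0,0]},{"gripper":1,"offset":[-45,-24,0],"rotation":[0,0,0]},{"gripper":1,"offset":[-60,-20,0],"rotation":[0,0,0]},{"gripper":1,"offset":[-68,-15,0],"rotation":[0,0,0]},{"gripper":1,"offset":[-68,-15,0],"rotation":[0,0,0]},{"gripper":1,"offset":[-68,-15,0],"rotation":[0,0,0]},{"gripper":1,"offset":[-68,-15,0],"rotation":[0,0,0]},{"gripper":1,"offset":[-68,-15,0],"rotation":[0,0,0]}]'
python3 - <<'E'
from h import *
d=shot('wrist','w2');cv2.imwrite('pics/w2.png',d['image'][:,:,::-1])
E
```

```text
t: 5.2
tool_pos: [0.5083, -0.0807, 0.2478]
tool_rot: [-2.002, -2.42, -0.003]
contact_force: [0.4, 1.2, -2.5]
opening: 0.0456
grip_force: 42.8
t: 6.2
tool_pos: [0.5071, -0.148, 0.2476]
tool_rot: [-1.999, -2.424, -0.003]
contact_force: [0.4, 0.4, -2.7]
opening: 0.0452
grip_force: 42.8
```

View pics/w2.png

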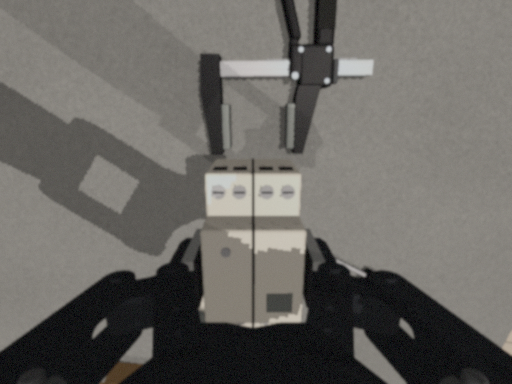

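The wrist view shows the bar horizontal from (220,69) to (374,67), the jaw pad face at column ~231 and the head pad face at ~288, pads in rows 105–148. The module is held square, seam at column 253. Now measuring.

Run:
```python
from h import *
from station import ctrl
d=load('w2');im=d['image'].astype(int);g=im.mean(2)
print('row125',[(c,int(g[125,c])) for c in range(216,304)])
# bar edges
for c in (232,245,260,275,350,362): 
    col=g[50:90,c]; r=np.where(col>140)[0]+50; print(c,r.min() if len(r) else 0,r.max() if len(r) else 0)
print('jaw tip rows c215',[int(x) for x in g[140:162,215]],'c300',[int(x) for x in g[140:162,300]])
print('pad rows c228',[int(x) for x in g[98:156,228]]);print('pad rows c290',[int(x) for x in g[98:156,291]])
print('module c240',[int(x) for x in g[155:232,230]])
```

```text
row125 [(216, 46), (217, 41), (218, 46), (219, 45), (220, 45), (221, 68), (222, 97), (223, 119), (224, 131), (225, 135), (226, 136), (227, 136), (228, 127), (229, 105), (230, 93), (231, 104), (232, 121), (233, 129), (234, 128), (235, 130), (236, 131), (237, 130), (238, 133), (239, 132), (240, 129), (241, 129), (242, 130), (243, 128), (244, 128), (245, 129), (246, 130), (247, 131), (248, 127), (249, 129), (250, 127), (251, 127), (252, 130), (253, 129), (254, 127), (255, 127), (256, 126), (257, 127), (258, 128), (259, 126), (260, 124), (261, 122), (262, 119), (263, 116), (264, 117), (265, 120), (266, 115), (267, 112), (268, 113), (269, 113), (270, 111), (271, 112), (272, 111), (273, 111), (274, 113), (275, 112), (276, 114), (277, 114), (278, 108), (279, 95), (280, 75), (281, 69), (282, 71), (283, 70), (284, 64), (285, 54), (286, 64), (287, 93), (288, 112), (289, 122), (290, 125), (291, 128), (292, 125), (293, 112), (294, 87), (295, 59), (296, 56), (297, 55), (298, 59), (299, 52), (300, 57), (301, 55), (302, 58), (303, 56)]
232 60 75
245 59 76
260 59 75
275 58 75
350 57 75
362 58 75
jaw
[... 503 characters left out ...]
17, 114]
pad rows c290 [82, 78, 80, 77, 85, 104, 128, 137, 140, 136, 130, 128, 127, 130, 130, 127, 130, 129, 131, 129, 131, 131, 129, 128, 129, 128, 129, 128, 130, 128, 126, 127, 128, 126, 128, 126, 127, 126, 128, 126, 124, 126, 125, 124, 122, 122, 122, 121, 120, 108, 89, 63, 50, 57, 71, 93, 108, 114]
module c240 [115, 118, 118, 116, 112, 108, 109, 108, 109, 104, 108, 111, 107, 106, 110, 109, 111, 130, 159, 183, 195, 200, 201, 201, 202, 200, 200, 200, 199, 198, 196, 196, 195, 194, 193, 192, 192, 193, 191, 192, 193, 192, 193, 194, 192, 193, 192, 192, 194, 191, 192, 192, 192, 193, 192, 190, 192, 192, 190, 185, 168, 137, 115, 110, 110, 109, 110, 108, 106, 105, 109, 108, 109, 116, 131, 155, 172]
```

Run:
```python
from h import *
from station import ctrl
d=load('w2');o=ctrl.get_obs()
P=lambda u,v,z:ray(d,u,v,z)
hp=P(286.5,125.7,.026);jp=P(228.8,125.7,.026)
b=np.array([P(c,r,.019)[:2] for c,r in((232,67.5),(245,67.5),(260,67),(275,66.5),(350,66),(362,66.5))])
vx,vy,x0,y0=cv2.fitLine(b.astype(np.float32),cv2.DIST_L2,0,.01,.01).ravel()
if vx>0: vx,vy=-vx,-vy
X=np.array([vx,vy]);Y=np.array([-vy,vx])
print('clamp x dir',np.degrees(np.arctan2(vy,vx)),'gap',(jp-hp)[:2]@X,'dy',(jp-hp)[:2]@Y)
print('hp y from bar',(hp[:2]-[x0,y0])@Y,'jaw tips',(P(215,155,.028)[:2]-[x0,y0])@Y,(P(300,152.5,.028)[:2]-[x0,y0])@Y, 'pads ends', [(P(290,r,.026)[:2]-[x0,y0])@Y for r in(102.5,148.5)])
org=np.array([x0,y0])+X*((hp[:2]-[x0,y0])@X); print('clamp origin',org)
R0=R.from_rotvec(o['tool_rot']);ty=R0.apply([0,1,0]);print('tool y deg',np.degrees(np.arctan2(ty[1],ty[0])))
u=o['tool_pos'][2]-.0295
e1=P(253,172.8,u+.042);e2=P(253,230,u+.06)
tx=R0.apply([1,0,0]);print('module end, raised edge from TCP along tool x',(e1-o['tool_pos'])@tx,(e2-o['tool_pos'])@tx,'seam lateral',(e1-o['tool_pos'])@ty)
np.save('clamp.npy',np.r_[org,X])
tgt=org+X*((jp-hp)[:2]@X)/2+Y*.070
print('module target',tgt); plan([*tgt,.25],np.arctan2(vy,vx),o)
```

```text
clamp x dir -168.58208 gap 0.07204024901952519 dy -0.0006463229172044693
hp y from bar 0.06888630726669732 jaw tips 0.10448339184955824 0.10227638592774052 pads ends [np.float64(0.04124597084124919), np.float64(0.0973408495579802)]
clamp origin [ 0.52615021 -0.02411208]
tool y deg 10.967005202506815
module end, raised edge from TCP along tool x 0.04055458994997413 0.019603168051370034 seam lateral 0.0003713362338081997
module target [ 0.50470042 -0.09985741]
offset [47.7  6.8 -2.4] rot [ 0.001 -0.001 -0.008]
```

```bash
python3 -m handwheel '[{"gripper":1,"offset":[25,3,10],"rotation":[0,0,-0.008]},{"gripper":1,"offset":[52,7,40],"rotation":[0,0,-0.008]},{"gripper":1,"offset":[52,7,75],"rotation":[0,0,-0.008]},{"gripper":1,"offset":[52,7,110],"rotation":[0,0,-0.008]},{"gripper":1,"offset":[52,7,145],"rotation":[0,0,-0.008]},{"gripper":1,"offset":[52,7,175],"rotation":[0,0,-0.008]},{"gripper":1,"offset":[52,7,195],"rotation":[0,0,-0.008]},{"gripper":1,"offset":[52,7,207],"rotation":[0,0,-0.008]}]'
python3 -m handwheel '[{"gripper":1,"offset":[0,0,2],"rotation":[0,0,0]},{"gripper":1,"offset":[0,0,4],"rotation":[0,0,0]},{"gripper":1,"offset":[0,0,6],"rotation":[0,0,0]},{"gripper":1,"offset":[0,0,8],"rotation":[0,0,0]},{"gripper":1,"offset":[0,0,8],"rotation":[0,0,0]},{"gripper":1,"offset":[0,0,8],"rotation":[0,0,0]},{"gripper":1,"offset":[0,0,8],"rotation":[0,0,0]},{"gripper":1,"offset":[0,0,8],"rotation":[0,0,0]}]'
```

```text
t: 7.25
tool_pos: [0.5038, -0.0953, 0.0395]
tool_rot: [-1.989, -2.43, -0.002]
contact_force: [0.2, 0.1, -2.2]
opening: 0.0453
grip_force: 42.9
t: 8.25
tool_pos: [0.5044, -0.0956, 0.0327]
tool_rot: [-1.99, -2.431, -0.003]
contact_force: [0.4, -0.6, -3.3]
opening: 0.045
grip_force: 42.9
```

```bash
python3 -m handwheel '[{"gripper":1,"offset":[0,0,0.5],"rotation":[0,0,0]},{"gripper":1,"offset":[0,0,1],"rotation":[0,0,0]},{"gripper":1,"offset":[0,0,1.5],"rotation":[0,0,0]},{"gripper":1,"offset":[0,0,2],"rotation":[0,0,0]},{"gripper":1,"offset":[0,0,2.5],"rotation":[0,0,0]},{"gripper":1,"offset":[0,0,3],"rotation":[0,0,0]},{"gripper":1,"offset":[0,0,3],"rotation":[0,0,0]},{"gripper":1,"offset":[0,0,3],"rotation":[0,0,0]}]'
```

```text
t: 9.25
tool_pos: [0.5044, -0.0956, 0.0296]
tool_rot: [-1.99, -2.431, -0.003]
contact_force: [0.0, -0.4, -2.4]
opening: 0.0454
grip_force: 43.0
```

```bash
python3 -m handwheel '[{"gripper":1,"offset":[0,0,0.5],"rotation":[0,0,0]},{"gripper":1,"offset":[0,0,1],"rotation":[0,0,0]},{"gripper":1,"offset":[0,0,1.5],"rotation":[0,0,0]},{"gripper":1,"offset":[0,0,1.5],"rotation":[0,0,0]},{"gripper":1,"offset":[0,0,1.5],"rotation":[0,0,0]},{"gripper":1,"offset":[0,0,1.5],"rotation":[0,0,0]},{"gripper":1,"offset":[0,0,1.5],"rotation":[0,0,0]},{"gripper":1,"offset":[0,0,1.5],"rotation":[0,0,0]}]'
```

```text
t: 10.25
tool_pos: [0.5046, -0.0956, 0.0295]
tool_rot: [-1.989, -2.431, -0.003]
contact_force: [-5.0, 2.1, 8.8]
opening: 0.0457
grip_force: 44.2
```

```bash
python3 -m handwheel '[{"gripper":1,"offset":[0,0,-0.7],"rotation":[0,0,0]},{"gripper":0.0,"offset":[0,0,-0.7],"rotation":[0,0,0]},{"gripper":-0.3,"offset":[0,0,-0.7],"rotation":[0,0,0]},{"gripper":-0.6,"offset":[0,0,-0.7],"rotation":[0,0,0]},{"gripper":-1,"offset":[0,0,-0.7],"rotation":[0,0,0]},{"gripper":-1,"offset":[0,0,-0.7],"rotation":[0,0,0]},{"gripper":-1,"offset":[0,0,-0.7],"rotation":[0,0,0]},{"gripper":-1,"offset":[0,0,-5],"rotation":[0,0,0]}]' 20
python3 -m handwheel '[{"gripper":-1,"offset":[0,0,-20],"rotation":[0,0,0]},{"gripper":-1,"offset":[0,0,-60],"rotation":[0,0,0]},{"gripper":-1,"offset":[0,0,-110],"rotation":[0,0,0]},{"gripper":-1,"offset":[0,0,-150],"rotation":[0,0,0]},{"gripper":-1,"offset":[0,0,-180],"rotation":[0,0,0]},{"gripper":-1,"offset":[0,0,-200],"rotation":[0,0,0]},{"gripper":-1,"offset":[-20,0,-200],"rotation":[0,0,0]},{"gripper":-1,"offset":[-20,0,-200],"rotation":[0,0,0]}]'
python3 - <<'E'
from h import *
d=shot('wrist','w3');cv2.imwrite('pics/w3.png',d['image'][:,:,::-1])
E
```

```text
t: 11.25
tool_pos: [0.5041, -0.0955, 0.0329]
tool_rot: [-1.989, -2.43, -0.003]
contact_force: [-0.4, -0.0, 0.0]
opening: 0.0856
grip_force: 0.0
t: 12.25
tool_pos: [0.5076, -0.1167, 0.2315]
tool_rot: [-1.991, -2.427, -0.001]
contact_force: [0.4, -0.1, 0.6]
opening: 0.0855
grip_force: 0.0
```

View pics/w3.png

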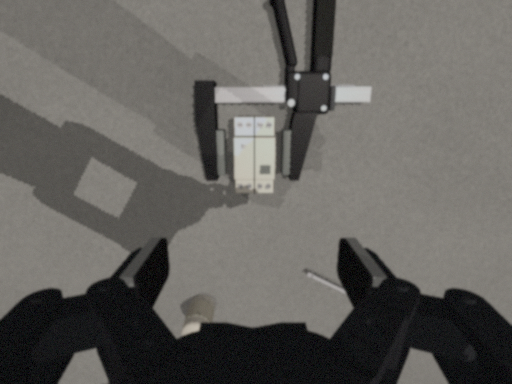

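The module stands at (254,155) between the pads, seam square to the bar, with gaps on both sides. Now to the grip point.

Run:
```python
from h import *
from station import ctrl
o=ctrl.get_obs();c=np.load('clamp.npy');org,X=c[:2],c[2:];Y=np.array([-X[1],X[0]])
d=load('w3');g=d['image'].mean(2)
print([pix(d,[*(org+X*a+Y*b),z]).round(1) for a,b,z in((0,.07,.026),(.072,.07,.026),(.036,.07,.06),(-.023,-.066,.013),(0,-.066,.026))])
print([int(v) for v in g[150,215:236]],[int(v) for v in g[150,274:298]])
tgt=org+X*(-.025)+Y*(-.066);print(tgt);plan([*tgt,.1],np.arctan2(X[1],X[0]),o);plan([*tgt,.003],np.arctan2(X[1],X[0]),o)
```

```text
[array([282.4, 153.3]), array([223.7, 153.5]), array([253., 158.]), array([304.5,  32.3]), array([285.6,  29.3])]
[46, 67, 98, 114, 121, 129, 130, 127, 112, 88, 66, 64, 74, 79, 79, 79, 81, 92, 130, 171, 191] [173, 138, 98, 73, 68, 67, 58, 53, 64, 83, 103, 114, 116, 119, 115, 105, 79, 51, 44, 47, 45, 44, 45, 47]
[0.53758984 0.04553084]
offset [152.1  61.5 131.5] rot [-0.001 -0.003 -0.002]
offset [151.7  61.7 228.5] rot [-0.001 -0.003 -0.002]
```

```bash
python3 -m handwheel '[{"gripper":-1,"offset":[45,18,0],"rotation":[0,0,0]},{"gripper":-1,"offset":[95,38,15],"rotation":[0,0,0]},{"gripper":-1,"offset":[135,55,40],"rotation":[0,0,0]},{"gripper":-1,"offset":[152,62,75],"rotation":[0,-0.003,0]},{"gripper":-1,"offset":[152,62,115],"rotation":[0,-0.003,0]},{"gripper":-1,"offset":[152,62,150],"rotation":[0,-0.003,0]},{"gripper":-1,"offset":[152,62,170],"rotation":[0,-0.003,0]},{"gripper":-1,"offset":[152,62,180],"rotation":[0,-0.003,0]}]' 20
python3 - <<'E'
from h import *
d=shot('wrist','w4')
s=shot('scene','s4')['image'];t=shot('top','t4')['image']
a=cv2.resize(s[150:260,170:310],(400,314));b=cv2.resize(t[150:255,200:320],(400,350))
h=np.zeros((350,800,3),np.uint8);h[:314,:400]=a;h[:,400:]=b
cv2.imwrite('pics/v4.png',h[:,:,::-1])
E
```

```text
t: 13.3
tool_pos: [0.5381, 0.046, 0.0516]
tool_rot: [-1.99, -2.431, 0.002]
contact_force: [0.4, 0.1, -0.1]
opening: 0.086
grip_force: 0.0
```

View pics/v4.png

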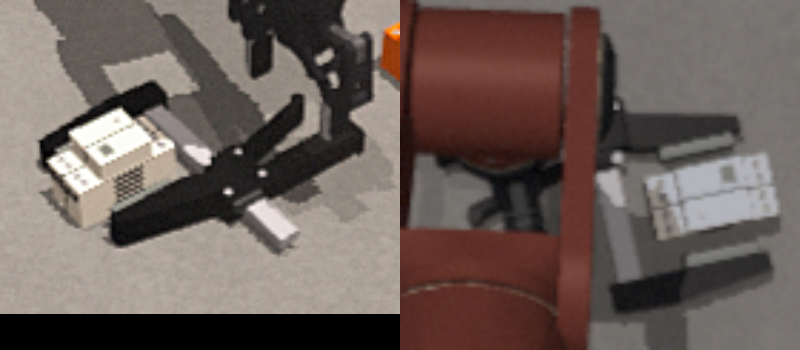

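The fingers straddle the handle and trigger, about 50 mm up, and the module sits between the jaws in both views. Descending.

```bash
python3 -m handwheel '[{"gripper":-1,"offset":[0,0,8],"rotation":[0,0,0]},{"gripper":-1,"offset":[0,0,16],"rotation":[0,0,0]},{"gripper":-1,"offset":[0,0,24],"rotation":[0,0,0]},{"gripper":-1,"offset":[0,0,32],"rotation":[0,0,0]},{"gripper":-1,"offset":[0,0,39],"rotation":[0,0,0]},{"gripper":-1,"offset":[0,0,45],"rotation":[0,0,0]},{"gripper":-1,"offset":[0,0,48],"rotation":[0,0,0]},{"gripper":-1,"offset":[0,0,48],"rotation":[0,0,0]}]' 20
```

```text
t: 14.45
tool_pos: [0.539, 0.046, 0.0052]
tool_rot: [1.989, 2.43, -0.0]
contact_force: [0.4, 0.2, 0.2]
opening: 0.0851
grip_force: 0.0
```

```bash
python3 -m handwheel '[{"gripper":-0.6,"offset":[0,1,0],"rotation":[0,0,0]},{"gripper":-0.4,"offset":[0,3,0],"rotation":[0,0,0]},{"gripper":-0.2,"offset":[0,5,0],"rotation":[0,0,0]},{"gripper":0,"offset":[0,7,0],"rotation":[0,0,0]},{"gripper":0.2,"offset":[0,8,0],"rotation":[0,0,0]},{"gripper":0.2,"offset":[0,8,0],"rotation":[0,0,0]},{"gripper":0.2,"offset":[0,8,0],"rotation":[0,0,0]},{"gripper":0.2,"offset":[0,8,0],"rotation":[0,0,0]}]' 20
```

```text
t: 15.45
tool_pos: [0.5498, 0.0477, 0.0075]
tool_rot: [1.986, 2.426, 0.006]
contact_force: [1.4, 1.1, 6.8]
opening: 0.036
grip_force: 20.8
```

```bash
python3 -m handwheel '[{"gripper":-0.4,"offset":[0,-2,0],"rotation":[0,0,0]},{"gripper":-1,"offset":[0,-4,0],"rotation":[0,0,0]},{"gripper":-1,"offset":[0,-8,0],"rotation":[0,0,0]},{"gripper":-1,"offset":[0,-8,0],"rotation":[0,0,0]},{"gripper":-1,"offset":[0,-8,0],"rotation":[0,0,0]},{"gripper":-1,"offset":[0,-8,0],"rotation":[0,0,0]},{"gripper":-1,"offset":[0,-8,0],"rotation":[0,0,0]},{"gripper":-1,"offset":[0,-8,0],"rotation":[0,0,0]}]' 20
python3 - <<'E'
from h import *
t=shot('top','t5');s=shot('scene','s5')
a=cv2.resize(s['image'][150:260,170:310],(400,314));b=cv2.resize(t['image'][150:255,200:320],(400,350))
h=np.zeros((350,800,3),np.uint8);h[:314,:400]=a;h[:,400:]=b
cv2.imwrite('pics/v5.png',h[:,:,::-1])
E
```

```text
t: 16.45
tool_pos: [0.5392, 0.046, 0.0054]
tool_rot: [1.988, 2.429, 0.0]
contact_force: [-0.7, -0.4, -0.1]
opening: 0.0852
grip_force: 0.0
```

View pics/v5.png

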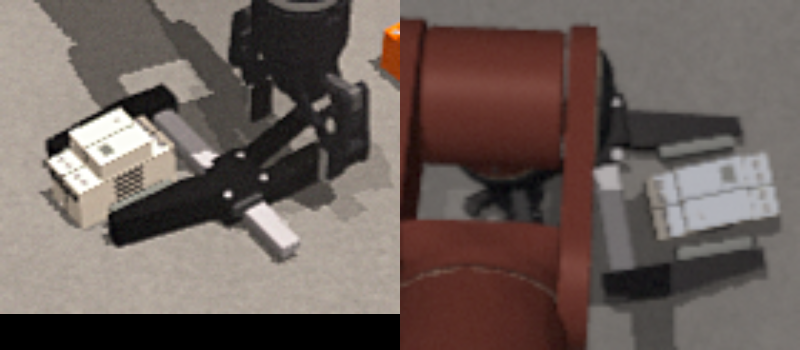

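The far jaw has come in about 7 mm (right panel, jaw pad at (715,247)), the module is untouched and the clamp barely moved. More squeezes.

```bash
python3 -m handwheel '[{"gripper":-0.6,"offset":[0,1,0],"rotation":[0,0,0]},{"gripper":-0.4,"offset":[0,3,0],"rotation":[0,0,0]},{"gripper":-0.2,"offset":[0,5,0],"rotation":[0,0,0]},{"gripper":0,"offset":[0,7,0],"rotation":[0,0,0]},{"gripper":0.2,"offset":[0,8,0],"rotation":[0,0,0]},{"gripper":0.2,"offset":[0,8,0],"rotation":[0,0,0]},{"gripper":0.2,"offset":[0,8,0],"rotation":[0,0,0]},{"gripper":0.2,"offset":[0,8,0],"rotation":[0,0,0]}]' 20
python3 -m handwheel '[{"gripper":-0.4,"offset":[0,-2,0],"rotation":[0,0,0]},{"gripper":-1,"offset":[0,-4,0],"rotation":[0,0,0]},{"gripper":-1,"offset":[0,-8,0],"rotation":[0,0,0]},{"gripper":-1,"offset":[0,-8,0],"rotation":[0,0,0]},{"gripper":-1,"offset":[0,-8,0],"rotation":[0,0,0]},{"gripper":-1,"offset":[0,-8,0],"rotation":[0,0,0]},{"gripper":-1,"offset":[0,-8,0],"rotation":[0,0,0]},{"gripper":-1,"offset":[0,-8,0],"rotation":[0,0,0]}]' 20
python3 -m handwheel '[{"gripper":-0.6,"offset":[0,1,0],"rotation":[0,0,0]},{"gripper":-0.4,"offset":[0,3,0],"rotation":[0,0,0]},{"gripper":-0.2,"offset":[0,5,0],"rotation":[0,0,0]},{"gripper":0,"offset":[0,7,0],"rotation":[0,0,0]},{"gripper":0.2,"offset":[0,8,0],"rotation":[0,0,0]},{"gripper":0.2,"offset":[0,8,0],"rotation":[0,0,0]},{"gripper":0.2,"offset":[0,8,0],"rotation":[0,0,0]},{"gripper":0.2,"offset":[0,8,0],"rotation":[0,0,0]}]' 20
python3 -m handwheel '[{"gripper":-0.4,"offset":[0,-2,0],"rotation":[0,0,0]},{"gripper":-1,"offset":[0,-4,0],"rotation":[0,0,0]},{"gripper":-1,"offset":[0,-8,0],"rotation":[0,0,0]},{"gripper":-1,"offset":[0,-8,0],"rotation":[0,0,0]},{"gripper":-1,"offset":[0,-8,0],"rotation":[0,0,0]},{"gripper":-1,"offset":[0,-8,0],"rotation":[0,0,0]},{"gripper":-1,"offset":[0,-8,0],"rotation":[0,0,0]},{"gripper":-1,"offset":[0,-8,0],"rotation":[0,0,0]}]' 20
python3 - <<'E'
from h import *
t=shot('top','t6');s=shot('scene','s6')
a=cv2.resize(s['image'][150:260,170:310],(400,314));b=cv2.resize(t['image'][150:255,200:320],(400,350))
h=np.zeros((350,800,3),np.uint8);h[:314,:400]=a;h[:,400:]=b
cv2.imwrite('pics/v6.png',h[:,:,::-1])
E
```

```text
t: 17.55
tool_pos: [0.5513, 0.0479, 0.009]
tool_rot: [1.985, 2.424, 0.01]
contact_force: [2.9, 1.7, 9.4]
opening: 0.036
grip_force: 20.7
t: 18.55
tool_pos: [0.5392, 0.046, 0.0054]
tool_rot: [1.988, 2.429, 0.0]
contact_force: [0.3, 0.5, 0.3]
opening: 0.0855
grip_force: 0.0
t: 19.55
tool_pos: [0.5504, 0.0477, 0.0084]
tool_rot: [1.985, 2.425, 0.007]
contact_force: [1.0, 0.3, 9.4]
opening: 0.0362
grip_force: 20.1
t: 20.55
tool_pos: [0.5392, 0.046, 0.0054]
tool_rot: [1.988, 2.429, 0.0]
contact_force: [-0.1, -0.3, -1.0]
opening: 0.0855
grip_force: 0.0
```

View pics/v6.png

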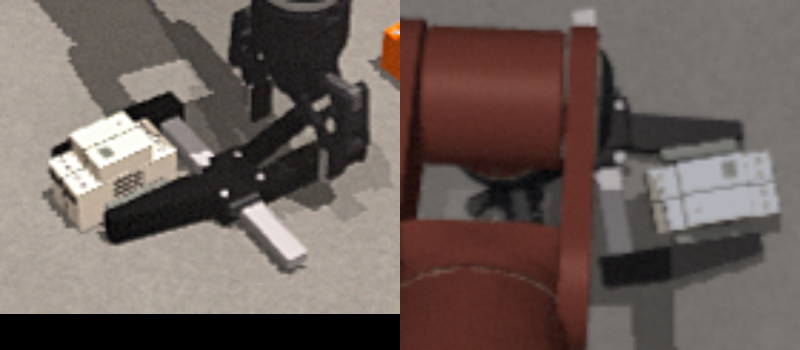

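Far jaw pad is now close to the module, but the clamp looks yawed a few degrees. I'll measure the bar direction before and after.

Run:
```python
from h import *
for tag in('top0','t4','t5','t6'):
    d=load(tag);g=cv2.GaussianBlur(d['image'],(3,3),0).mean(2);pts=[]
    for r in range(203,225 if tag=='t6' else 231):
        seg=g[r,254:274]-np.median(g[r,254:274]); w=np.clip(seg-10,0,None)
        pts.append([(w*np.arange(254,274)).sum()/max(w.sum(),1e-6),r,w.sum()])
    p=np.array(pts);p=p[p[:,2]>20]
    q=np.array([ray(d,u,v,.019)[:2] for u,v,_ in p]).astype(np.float32)
    vx,vy,x0,y0=cv2.fitLine(q,cv2.DIST_HUBER,0,.01,.01).ravel()
    if vx>0:vx,vy=-vx,-vy
    print(tag,len(p),np.degrees(np.arctan2(vy,vx)),x0,y0)
# module seam: white mask orientation in t4,t6
    if tag!='top0':
        m=(d['image'].min(2)[190:230,262:325]>150).astype(np.uint8); k=cv2.findNonZero(m);print('mod',cv2.minAreaRect(k))
```

```text
top0 28 -168.39246 0.483687 -0.03243513
t4 26 -169.02277 0.48393717 -0.032887645
mod ((25.0, 17.5), (23.0, 50.0), 90.0)
t5 27 -171.98839 0.49720296 -0.028367558
mod ((24.970056533813477, 17.817501068115234), (50.282470703125, 24.6300048828125), 1.3019527196884155)
t6 20 -172.57521 0.50160885 -0.028558092
mod ((25.5, 17.0), (51.0, 22.0), 0.0)
```

```bash
python3 -m handwheel '[{"gripper":-0.6,"offset":[0,0,0],"rotation":[0,0,0]},{"gripper":-0.4,"offset":[0,0,0],"rotation":[0,0,0]},{"gripper":-0.3,"offset":[0,0,0],"rotation":[0,0,0]},{"gripper":-0.2,"offset":[0,1,0],"rotation":[0,0,0]},{"gripper":-0.1,"offset":[0,1,0],"rotation":[0,0,0]},{"gripper":0,"offset":[0,2,0],"rotation":[0,0,0]},{"gripper":0.2,"offset":[0,2,0],"rotation":[0,0,0]},{"gripper":0.2,"offset":[0,2,0],"rotation":[0,0,0]}]' 20
python3 - <<'E'
from h import *
d=shot('top','t7');shot('scene','s7');g=cv2.GaussianBlur(d['image'],(3,3),0).mean(2);pts=[]
for r in range(203,223):
    seg=g[r,254:274]-np.median(g[r,254:274]); w=np.clip(seg-10,0,None)
    pts.append([(w*np.arange(254,274)).sum()/max(w.sum(),1e-6),r,w.sum()])
p=np.array(pts);p=p[p[:,2]>20]
q=np.array([ray(d,u,v,.019)[:2] for u,v,_ in p]).astype(np.float32)
vx,vy,x0,y0=cv2.fitLine(q,cv2.DIST_HUBER,0,.01,.01).ravel();print(len(p),np.degrees(np.arctan2(vy,vx)),x0,y0)
E
```

```text
t: 21.65
tool_pos: [0.5456, 0.0466, 0.0091]
tool_rot: [1.984, 2.424, 0.01]
contact_force: [4.9, 2.8, 9.7]
opening: 0.0373
grip_force: 18.9
19 8.848735 0.50208807 -0.029804861
```

```bash
python3 -m handwheel '[{"gripper":-0.4,"offset":[0,-1,0],"rotation":[0,0,0]},{"gripper":-1,"offset":[0,-2,0],"rotation":[0,0,0]},{"gripper":-1,"offset":[0,-4,0],"rotation":[0,0,0]},{"gripper":-1,"offset":[0,-4,0],"rotation":[0,0,0]},{"gripper":-1,"offset":[0,-4,0],"rotation":[0,0,0]},{"gripper":-1,"offset":[0,-4,0],"rotation":[0,0,0]},{"gripper":-1,"offset":[0,-4,0],"rotation":[0,0,0]},{"gripper":-1,"offset":[0,-4,0],"rotation":[0,0,0]}]' 20
python3 -m handwheel '[{"gripper":-0.6,"offset":[0,0,0],"rotation":[0,0,0]},{"gripper":-0.4,"offset":[0,0,0],"rotation":[0,0,0]},{"gripper":-0.3,"offset":[0,0,0],"rotation":[0,0,0]},{"gripper":-0.2,"offset":[0,0,0],"rotation":[0,0,0]},{"gripper":-0.1,"offset":[0,0,0],"rotation":[0,0,0]},{"gripper":0,"offset":[0,0,0],"rotation":[0,0,0]},{"gripper":0.2,"offset":[0,0,0],"rotation":[0,0,0]},{"gripper":0.2,"offset":[0,0,0],"rotation":[0,0,0]}]' 20
python3 - <<'E'
from h import *
d=shot('top','t8');s=shot('scene','s8');g=cv2.GaussianBlur(d['image'],(3,3),0).mean(2);pts=[]
for r in range(203,223):
    seg=g[r,254:274]-np.median(g[r,254:274]); w=np.clip(seg-10,0,None)
    pts.append([(w*np.arange(254,274)).sum()/max(w.sum(),1e-6),r,w.sum()])
p=np.array(pts);p=p[p[:,2]>20]
q=np.array([ray(d,u,v,.019)[:2] for u,v,_ in p]).astype(np.float32)
vx,vy,x0,y0=cv2.fitLine(q,cv2.DIST_HUBER,0,.01,.01).ravel();print(len(p),np.degrees(np.arctan2(vy,vx)),x0,y0)
a=cv2.resize(s['image'][150:260,170:310],(400,314));b=cv2.resize(d['image'][180:240,250:325],(400,320),interpolation=cv2.INTER_CUBIC)
h=np.zeros((350,800,3),np.uint8);h[:314,:400]=a;h[:320,400:]=b
cv2.imwrite('pics/v8.png',h[:,:,::-1])
E
```

```text
t: 22.75
tool_pos: [0.5372, 0.0456, 0.0054]
tool_rot: [1.988, 2.429, 0.0]
contact_force: [0.3, 0.4, -0.4]
opening: 0.0853
grip_force: 0.0
t: 23.75
tool_pos: [0.5408, 0.0462, 0.0079]
tool_rot: [1.985, 2.425, 0.009]
contact_force: [5.4, 3.4, 4.7]
opening: 0.042
grip_force: 19.7
20 9.204069 0.50305355 -0.03011962
```

View pics/v8.png

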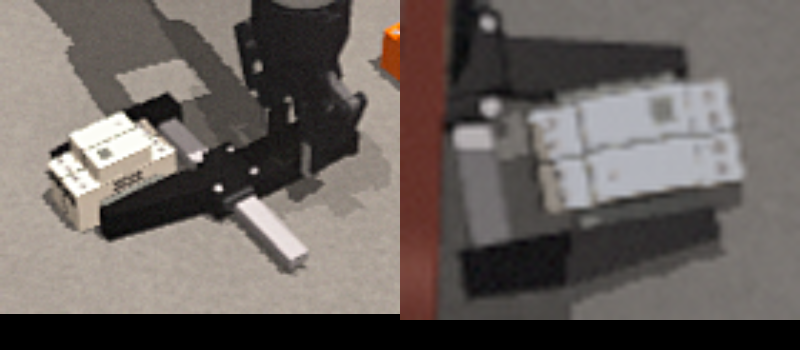

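The opening stopped at 42 mm against 36 mm free, so the pads bear. In both views they touch the module, which stands upright. I'll hold to check it is steady.

```bash
python3 -m handwheel '[{"gripper":0.4,"offset":[0,0,0],"rotation":[0,0,0]},{"gripper":0.4,"offset":[0,0,0],"rotation":[0,0,0]},{"gripper":0.4,"offset":[0,0,0],"rotation":[0,0,0]},{"gripper":0.4,"offset":[0,0,0],"rotation":[0,0,0]},{"gripper":0.4,"offset":[0,0,0],"rotation":[0,0,0]},{"gripper":0.4,"offset":[0,0,0],"rotation":[0,0,0]},{"gripper":0.4,"offset":[0,0,0],"rotation":[0,0,0]},{"gripper":0.4,"offset":[0,0,0],"rotation":[0,0,0]}]' 20
```

```text
t: 24.85
tool_pos: [0.5408, 0.0462, 0.0079]
tool_rot: [1.985, 2.425, 0.009]
contact_force: [5.1, 3.3, 4.8]
opening: 0.0422
grip_force: 19.7
```

```bash
python3 -c "
from station import ctrl
print(ctrl.finish_job())"
```

```text
the job is handed in; nothing more can be done
None
```

The job is handed in at about 25 s: the module stands front face up between the jaws, its seam within about 2° of square (read by eye). The trigger is held squeezed at about 20 N, so the pads press with an estimated 34 N, inside the 15 to 50 N range; the clamp slid and turned about 2 to 3° during pumping, and I did not re-check the glue bottle, cup and screwdriver at the end.

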